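# Rock the angle gauge to its mark on a worn bench pin

## Robot

A 7-joint arm with a two-finger parallel gripper is mounted at the origin on the work surface. World frame = base frame: x ahead of the robot, y to its left, z up, the work surface at z = 0. Lengths are in mm, angles in rad, forces in N, time in s.
With the tool pointing down it reaches from about 350 to 775 mm from the base axis. Payload 3.1 kg.
Tool frame: the origin (TCP) lies at the very end of the fingers, on their centre line; the grasp point (between the pads) lies 19 mm behind it; z points along the fingers, y is the line along which they close (so a half turn about z gives the same grasp; the last joint's range is limited). The gripper opens to 85 mm and grips with 20 to 120 N. Pads are 22 mm wide; open, the fingers measure 114 mm over their backs; the gripper's body (76 mm by 85 mm) begins 54 mm behind the grasp point. The pads swing forward as they close: fully open they stand 13 mm farther back than shut.
Start: joints at [1.075, 0.311, 0.014, 1.512, -0.004, 1.319, -0.027], TCP at [241.145, -494.334, 231.304] pointing down, gripper open.
Joint ranges: [-2.7, 2.7], [-0.3, 1.91], [-1.27, 1.3], [0.12, 2.57], [-1.44, 4.58], [0.2, 2.03], [-3.05, 3.05]. Speed limits (rad/s): [2.79, 2.79, 3.14, 3.14, 3.14, 3.14, 3.14].

## Interface

Orientations are given as a rotation vector (axis times angle).
In Python, from bench import read_state, get_image, job_done gives the robot as it stands. The module is installed in compiled form; this text tells all that it offers.
- The arm moves only by the tool jog_arm, never from a script. Its argument "increments" is a list of rows, each a list of 5 numbers: the finger opening in m, from 0 to 0.0854, then the shift along the tool's x, y, z in m, then the turn about the tool's z in rad. A call has 1 to 10 rows; each row is the pose to reach, as a shift and turn from the pose commanded when the call began, along the tool's axes at that moment; what a row does not reach only later rows make up. A row lasts 1/12 s, in which the tool goes at most 41.7 mm and 7.16 degrees, less where a joint would pass 70% of its speed; a pose out of reach is approached as far as the arm can. A call with a gripper value outside its range is refused whole. The fingers move at their own pace and stop on an object; "grip_force" is the grip in N (left out, the last holds). Time passes only in rows, so rows that repeat a pose let the fingers close. It gives the time, the measured TCP pose, the force, the opening and the grip force at its end, in the units of the state.
- read_state(): the state, without advancing time (a new reading comes with each control period).
- get_image(name): name is "side" or "top" or "wrist"; returns a dict with "image" (480x640x3 uint8, red, green, blue), "fx", "fy", "cx", "cy" (pixels), "k1" (the pictures are not rectified: a ray, as slopes to the right and down, at radius r is drawn at 1 + k1 r^2 times it, then the intrinsics apply), "cam_to_world" (4x4, takes a point from camera to world coordinates). Camera axes: x right, y up, looking along -z (the intrinsics and any distortion apply to the point x, -y, -z); pixel columns grow to the right and rows downward; lengths in mm; the calibration is good to about 2 mm. A picture is of the moment at which its call begins. There is no depth.
- job_done(): hands the job in; it is judged then, once.
The state is a dict: "clock": time; "qpos": joint angles; "joint_vel": joint speeds; "tau": joint torques, N m; "ee_pos": TCP position; "tool_rot": TCP orientation; "contact_force": force on the tool from outside, world axes, zero at the start; "ft_torque": the same for the moment, N m; "opening": finger opening in mm; "finger_force": force on a finger pad.
Only numpy, scipy, OpenCV 4.12 (cv2) and the standard library are available. Lean on these libraries where they do the work, as an engineer would, in place of code of your own. Each camera call takes 0.05 s, during which the arm holds its last target. There are 200 camera calls.

## Task

Two pendulum angle gauges are on the jeweller's bench: first stand the one with the red tags, which failed its check, upright in the red reject tray and let go of it. Then take the one with the green tags, set the middle of its foot on the worn, sloping top of the wooden bench pin, square along the pin and centred across it, rock it on the wood until its swinging needle settles on the blue index, and finish holding it there, gripped and lightly pressed on the pin, so that I can scribe the slope along its foot. Do not push the other things on the bench about.

Things in the scene. Friction and masses are not known exactly. Their poses are not given: they have to be found in the camera images.
- green_gauge: Green-tagged pendulum angle gauge, loose, 260-410 g, standing on its steel foot, 110 (x) x 36 (y) x 14 mm. Round black housing 92 mm across, 26 mm thick (y), centre 56 mm up; finger tab on top. White dial, index ring and free red needle on the +y face. Green tags on the tab's top, the foot's ends and sides. Origin: centre of the foot's underside; x along the foot, y out of the dial, z up
- red_gauge: Red-tagged pendulum angle gauge, loose, 260-410 g, standing on its steel foot, 110 (x) x 36 (y) x 14 mm. Round black housing 92 mm across, 26 mm thick (y), centre 56 mm up; finger tab on top. White dial, index ring and free red needle on the +y face. Red tags on the tab's top, the foot's ends and sides. Origin: centre of the foot's underside; x along the foot, y out of the dial, z up
- green_gauge_foot (a point): centre of the underside of the green gauge's foot (the gauge's origin)
- green_gauge_tab (a point): green gauge: grip point in its black finger tab, 124 mm above the foot's underside. The tab is 40 (x) x 22 mm (y), from 102 to 130 mm up, to be pinched across y from above
- red_gauge_tab (a point): the same point on the red gauge
- green_gauge_needle (a joint): angle (rad) of the green gauge's red needle, which hangs by gravity from the dial's centre (swings die out in about 2 s): 0 when it points at the foot's middle, positive towards the gauge's +x end. It reads how far the +x end is tipped down about the gauge's y
- green_gauge_mark (a joint): angle (rad) at which the blue index of the green gauge is set, same zero and sense as the needle; 0.17 to 0.42. The index ring is stiff and is not to be turned
- green_gauge_tip (a point): green gauge: reading end of the needle, 34 mm from the dial's centre
- green_gauge_index (a point): green gauge: blue index, 34 mm from the dial's centre; the needle's tip meets it when needle and index angles agree
- pin: fixed bench pin of pale hard wood, 70 mm wide (y), 45 mm thick, its heel in a steel socket on an oak riser with a base plate. Origin on the bench. Top flat, 105 mm up, from x = -140 to -40 mm, then worn to a crown curving down to the tip at x = 65 mm (30 degrees there), where a 20 mm wide V notch opens. The gauge goes with its +x end downhill, towards the pin's +x
- pin_axis (a point): centre line of the crown's arc, at pin x = -40 mm, y = 0, 105 mm below the bench top. The crown is a faceted arc (facets 4 to 5 degrees) of radius 210 mm about it, so a foot tipped by an angle touches at that angle of the arc, and with its middle when its underside's centre is 210 mm from here
- pin_top (a point): middle of the worn crown's surface, at 17 degrees of slope (pin x = 21 mm, height 96 mm)
- tray: red plastic reject tray, fixed, open on top, 190 (x) x 115 (y) x 24 mm, walls and floor 4 mm; origin at the centre of its underside
- tray_in (a point): centre of the tray's inner floor, 4 mm above the bench; x along the tray's long side
- saw_frame: jeweller's saw frame of dark steel with a wooden handle, lying flat, 260 x 95 mm, 25 mm high; bystander
- pliers_red: pliers with red grips lying flat, 135 x 48 x 12 mm; bystander
- pliers_grey: pliers with grey grips lying flat, 135 x 48 x 12 mm; bystander
- solder_block: white soldering block with a scorch mark, 90 x 65 x 22 mm; bystander
- dapping_block: steel dapping block, 55 mm cube; bystander
- flux_jar: amber jar with a brass cap, 52 mm across, 62 mm high; bystander
Mind the look-alikes: they are no part of the job. Of the things shaped like the pin, the wood one is meant.

How it is judged:
By the outcome, as a careful person would: the job done as asked, in the order asked, and still so for the second after the job is handed in, while the arm keeps its last pose, push and grip.
It also fails if it takes over 58 s, if anything falls off the work surface, if the arm or the gripper's body presses on something with over 40 N, if the wrist force passes 120 N, or if a joint passes its speed limit or range.

## Working session

There is one attempt and no reset: what is moved stays moved. The work goes in short steps, Python scripts to look and compute and a tool call to move; the robot and the scene stay as the last step left them, time stands still between calls to the robot, and variables do not carry over. Pictures are saved under pics/ and viewed, at most 10 in all, crops included, and the job is handed in when it is done.

Besides the shell and the picture viewer there is one more tool, called after "Call:" in YAML: its name, and indented under it one key for each argument. jog_arm: Moves the arm, as the interface text tells. Its arguments: {"type":"object","properties":{"increments":{"type":"array","items":{"type":"array","items":{"type":"number"}}},"grip_force":{"type":"number"}},"required":["increments"]}

```bash
mkdir -p pics
cat > h.py <<'E'
import numpy as np, cv2, pickle
from bench import read_state, get_image, job_done
from scipy.spatial.transform import Rotation as R
def grab(n,save=None):
    d=get_image(n)
    if save: cv2.imwrite('pics/'+save,cv2.cvtColor(d['image'],cv2.COLOR_RGB2BGR)); pickle.dump(d,open('pics/'+save+'.pkl','wb'))
    return d
def load(s): return pickle.load(open('pics/'+s+'.pkl','rb'))
def ray(d,u,v):
    a=np.array([(u-d['cx'])/d['fx'],(v-d['cy'])/d['fy']]); s=a.copy()
    for _ in range(20): s=a/(1+d['k1']*(s@s))
    M=np.array(d['cam_to_world']); r=M[:3,:3]@np.array([s[0],-s[1],-1]); return M[:3,3],r/np.linalg.norm(r)
def plane(d,u,v,z):
    o,r=ray(d,u,v); return o+r*(z-o[2])/r[2]
def tri(d1,p1,d2,p2):
    o1,r1=ray(d1,*p1);o2,r2=ray(d2,*p2)
    t=np.linalg.lstsq(np.c_[r1,-r2],o2-o1,rcond=None)[0]
    a=o1+r1*t[0];b=o2+r2*t[1]; return (a+b)/2,np.linalg.norm(a-b)
def proj(d,p):
    M=np.array(d['cam_to_world']);c=M[:3,:3].T@(np.array(p)-M[:3,3]); s=np.array([c[0],-c[1]])/-c[2]
    s=s*(1+d['k1']*(s@s)); return np.array([d['fx']*s[0]+d['cx'],d['fy']*s[1]+d['cy']])
def blobs(d,lo,hi,amin=8):
    hsv=cv2.cvtColor(d['image'],cv2.COLOR_RGB2HSV); m=cv2.inRange(hsv,np.array(lo),np.array(hi))
    n,l,st,c=cv2.connectedComponentsWithStats(m); return [(np.round(c[i],1).tolist(),st[i].tolist()) for i in range(1,n) if st[i][4]>=amin],l
E
python3 - <<'E'
from h import *
for n in ['top','side']:
    d=grab(n,n+'0.png'); print(n,d['fx'],d['k1'],np.round(d['cam_to_world'],3).tolist())
print(read_state())
E
```

```text
top 576.4704455583143 -0.028207311555120018 [[0.012, 0.992, -0.129, 385.231], [-1.0, 0.014, 0.015, 45.635], [0.017, 0.129, 0.992, 1317.043], [0.0, 0.0, 0.0, 1.0]]
side 476.342465562017 -0.10737281656828335 [[-0.981, -0.109, 0.159, 767.478], [0.192, -0.538, 0.821, 1150.904], [-0.004, 0.836, 0.549, 819.075], [0.0, 0.0, 0.0, 1.0]]
{'clock': 0.1, 'qpos': array([ 1.07526906,  0.31166068,  0.01397718,  1.51289672, -0.00440331,
        1.31915584, -0.02718227]), 'joint_vel': array([ 2.86136465e-03, -4.35196575e-03, -4.44062971e-04, -5.53897637e-03,
        2.24178036e-05,  2.98230839e-04, -6.39319512e-04]), 'tau': array([ 6.56483862e-04, -3.80856621e+01,  1.46530881e-01, -2.31242698e+01,
        1.23648238e-02,  8.09054734e-03,  3.11220413e-05]), 'ee_pos': array([ 240.86640213, -493.7431322 ,  230.32139617]), 'tool_rot': array([-3.05905572e+00, -7.06480550e-01,  8.60468336e-04]), 'contact_force': array([0.77859573, 0.24385342, 0.39914904]), 'ft_torque': array([-0.04387199,  0.01801959, -0.08021564]), 'finger_force': 0.0, 'opening': 85.29409369050416}
```

View pics/top0.png

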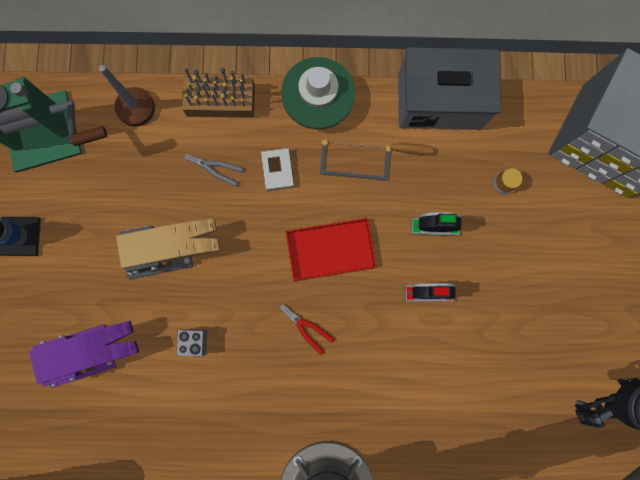

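View pics/side0.png

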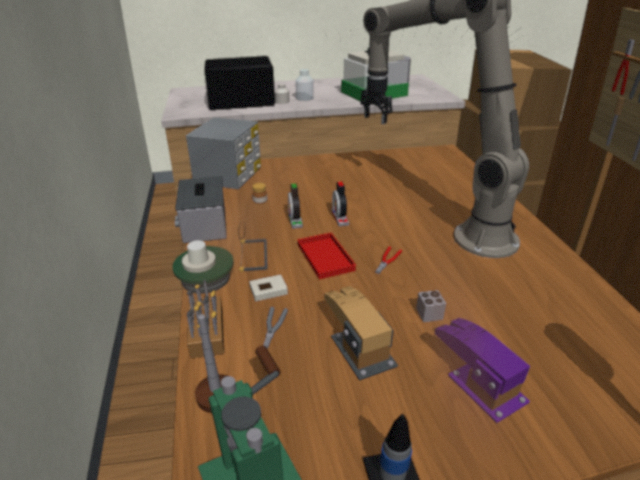

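Top view: the wood pin is at (165,247) and the purple look-alike at (80,355); the task asks for wood. The green gauge is at (437,223), the red one at (431,292), and the tray at (331,249). In the side view the gauges are at (295,205) and (340,203). I'll enlarge these to confirm and find the dial sides.

Run:
```python
from h import *
t=load('top0.png');s=load('side0.png')
def crop(d,x0,x1,y0,y1,w,h): return cv2.resize(cv2.cvtColor(d['image'][y0:y1,x0:x1],cv2.COLOR_RGB2BGR),(w,h),interpolation=cv2.INTER_CUBIC)
a=crop(t,400,480,200,310,400,550); b=crop(s,275,355,170,235,400,325); c=crop(t,105,225,210,285,360,225)
im=np.zeros((550,800,3),np.uint8); im[:,:400]=a; im[:325,400:]=b; im[325:,400:760]=c
cv2.imwrite('pics/crop0.png',im)
for nm,d in(('top',t),('side',s)):
  print(nm,'green',[b for b in blobs(d,(50,120,60),(75,255,255))[0] if b[1][4]<700]); print('red',[b for b in blobs(d,(0,170,90),(6,255,255))[0]+blobs(d,(175,170,90),(180,255,255))[0]])
```

```text
top green [([19.6, 81.4], [16, 79, 8, 6, 17]), ([58.1, 96.7], [47, 91, 20, 12, 83]), ([20.4, 98.7], [18, 97, 5, 4, 11]), ([23.5, 101.2], [21, 100, 5, 4, 8]), ([66.4, 150.6], [57, 145, 20, 13, 103]), ([32.6, 155.9], [10, 146, 47, 23, 314]), ([16.1, 166.2], [14, 163, 6, 8, 18]), ([447.6, 217.9], [440, 214, 16, 9, 130]), ([415.5, 225.7], [413, 220, 7, 12, 67]), ([454.5, 231.5], [452, 231, 6, 2, 12])]
red [([330.4, 249.1], [286, 218, 91, 63, 4238]), ([409.2, 292.6], [407, 287, 7, 12, 56]), ([441.2, 290.9], [434, 287, 15, 8, 103]), ([312.7, 333.7], [296, 318, 38, 36, 398])]
side green [([351.1, 89.3], [342, 81, 21, 19, 210]), ([396.3, 90.3], [385, 84, 23, 13, 228]), ([293.5, 186.0], [292, 185, 4, 3, 12]), ([242.6, 388.8], [237, 385, 13, 8, 33]), ([217.5, 394.8], [215, 393, 5, 6, 11]), ([244.2, 393.0], [240, 392, 8, 3, 12]), ([224.6, 398.0], [223, 397, 4, 3, 8]), ([216.0, 403.0], [211, 399, 14, 11, 46]), ([218.3, 408.3], [216, 407, 5, 4, 11]), ([216.6, 414.3], [214, 412, 6, 6, 14]), ([221.3, 434.4], [218, 427, 8, 15, 35]), ([268.3, 460.3], [249, 436, 36, 43, 339]), ([265.3, 444.6], [263, 439, 7, 13, 29]), ([224.4, 452.5], [220, 443, 11, 20, 54]), ([243.1, 444.1], [242, 443, 3, 4, 8]), ([244.9, 463.3], [235, 448, 23, 32, 175]), ([223.3, 470.1], [211, 458, 25, 22, 191]), ([206.4, 468.3], [204, 465, 5, 7, 12]), ([202.7, 469.5], [201, 466, 4, 8, 11]), ([277.0, 471.6], [275, 469, 5, 5, 9]), ([282.6, 474.7], [277, 470, 12, 10, 34]), ([292.8, 475.6], [290, 471, 7, 9, 21]), ([207.5, 476.8], [205, 473, 6, 7, 22]), ([235.4, 476.1], [235, 473, 2, 7, 10]), ([259.4, 478.2], [256, 477, 8, 3, 11])]
red [([340.0, 183.2], [337, 181, 7, 5, 20]), ([326.2, 255.3], [298, 233, 58, 46, 1605]), ([390.0, 255.3], [382, 247, 20, 17, 123])]
```

View pics/crop0.png

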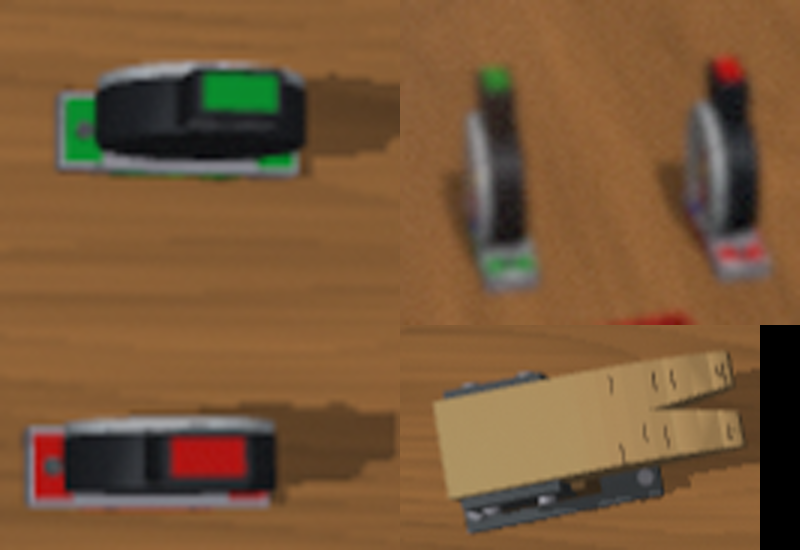

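The crop shows both dials facing image up (world +x), so each gauge's +x end points world -y, the same way as the wood pin's tip. The green-tagged gauge is the upper one and the red-tagged the lower. The pale wood pin has its tip and V notch at image right.

```bash
cat > m.py <<'E'
from h import *
t=load('top0.png');s=load('side0.png')
for n,a,b,e in(('green',(447.6,217.9),(293.5,186),(415.5,225.7)),('red',(441.2,290.9),(340,183.2),(409.2,292.6))):
    p=plane(t,*a,130); q,err=tri(t,a,s,b); f=plane(t,*e,14); print(n,'tab top',p.round(1),'tri',q.round(1),err.round(1),'end tag',f.round(1),'dist',np.linalg.norm(p[:2]-f[:2]).round(1), 'yaw of +x', np.degrees(np.arctan2(*(p-f)[[1,0]])).round(1))
# tray rim
hsv=cv2.cvtColor(t['image'],cv2.COLOR_RGB2HSV)
m=cv2.inRange(hsv,np.array((0,150,60)),np.array((6,255,255)));m[:, :270]=0;m[:,390:]=0;m[300:]=0
c=max(cv2.findContours(m,0,2)[0],key=cv2.contourArea); box=cv2.boxPoints(cv2.minAreaRect(c))
P=np.array([plane(t,*x,24) for x in box]);print('tray',box.round(1).tolist(),P.round(1).tolist(),P.mean(0),[np.linalg.norm(P[i]-P[i-1]).round(1) for i in range(4)])
m=cv2.inRange(hsv,np.array((10,60,140)),np.array((25,170,255)));m[:200]=0;m[300:]=0;m[:,:105]=0;m[:,230:]=0
m=cv2.morphologyEx(m,cv2.MORPH_OPEN,np.ones((3,3)))
c=max(cv2.findContours(m,0,2)[0],key=cv2.contourArea);print('pin area',cv2.contourArea(c))
ap=cv2.approxPolyDP(c,2.5,True)[:,0];print(ap.tolist())
for x in ap: print(x, plane(t,*x,105).round(1)[:2], plane(t,*x,77).round(1)[:2])
x0,y0,w,h=cv2.boundingRect(c);cv2.imwrite('pics/pinmask.png',m)
E
python3 m.py
```

```text
green tab top [ 586.  -245.2  130. ] tri [ 585.5 -245.8  126.5] 2.2 end tag [ 586.3 -199.2   14. ] dist 46.0 yaw of +x -90.4
red tab top [ 433.2 -229.4  130. ] tri [ 432.7 -229.3  129.4] 1.0 end tag [ 433.2 -183.4   14. ] dist 45.9 yaw of +x -90.0
tray [[284.79998779296875, 230.39999389648438], [368.1000061035156, 217.0], [376.20001220703125, 267.20001220703125], [292.8999938964844, 280.70001220703125]] [[569.6, 99.7, 24.0], [603.2, -89.2, 24.0], [488.9, -107.5, 24.0], [456.3, 79.4, 24.0]] [529.48507514  -4.39378453  24.        ] [np.float64(115.1), np.float64(191.8), np.float64(115.8), np.float64(189.7)]
pin area 3078.5
[[212, 219], [116, 235], [116, 243], [105, 246], [117, 248], [105, 249], [105, 254], [113, 253], [119, 257], [105, 257], [105, 260], [119, 261], [120, 264], [105, 263], [105, 267], [120, 268], [177, 256], [178, 249], [180, 255], [213, 249], [215, 239], [189, 238], [211, 230], [209, 224]]
[212 219] [580.4 251.4] [584.9 256.2]
[116 235] [543.2 453.4] [546.9 462.8]
[116 243] [526.2 452.4] [529.4 461.8]
[105 246] [519.5 475.3] [522.6 485.2]
[117 248] [515.6 449.7] [518.6 459. ]
[105 249] [513.1 474.9] [516.1 484.8]
[105 254] [502.5 474.3] [505.2 484.2]
[113 253] [504.9 457.5] [507.6 467. ]
[119 257] [496.6 444.4] [499.2 453.6]
[105 257] [496.2 473.9] [498.7 483.8]
[105 260] [489.8 473.5] [492.2 483.4]
[119 261] [488.1 443.9] [490.5 453.1]
[120 264] [481.8 441.5] [484.1 450.6]
[105 263] [483.5 473.2] [485.8 483. ]
[105 267] [475.1 472.7] [477.1 482.5]
[120 268] [473.4 441. ] [475.5 450.1]
[177 256] [500.4 322.3] [503.1 328.7]
[178 249] [515.3 320.8] [518.3 327.2]
[180 255] [502.6 316.1] [505.3 322.3]
[213 249] [516.3 247. ] [519.3 251.7]
[215 239] [537.7 243.6] [541.2 248.1]
[189 238] [539.  298.6] [542.6 304.4]
[211 230] [556.8 252.7] [560.7 257.5]
[209 224] [569.6 257.4] [573.8 262.3]
```

```bash
cat >> h.py <<'E'
def go(x,y,z,yaw_deg):
    "shift/turn in tool axes from the measured pose to TCP x,y,z (mm) with tool y at yaw_deg"
    st=read_state(); M=R.from_rotvec(st['tool_rot']).as_matrix()
    sh=M.T@(np.array([x,y,z])-st['ee_pos'])/1000
    cur=np.arctan2(M[1,1],M[0,1]); dy=(np.radians(yaw_deg)-cur+np.pi)%(2*np.pi)-np.pi
    print('t',round(st['clock'],2),'pos',st['ee_pos'].round(1),'yaw',np.degrees(cur).round(2),'F',np.round(st['contact_force'],1),'open',round(st['opening'],1),'SHIFT',sh.round(4),'TURN',round(-dy,4),'tilt z',M[:,2].round(3))
E
python3 - <<'E'
from h import *
t=load('top0.png');
for u,v in((214,218.3),(216.7,229.3),(218.3,237.7),(219.7,250)): print(plane(t,u,v,77).round(1))
go(433.2,-229.4,231,0)
E
```

```text
[586.5 251.9  77. ]
[562.4 245.2  77. ]
[544.1 241.1  77. ]
[517.4 237.2  77. ]
t 0.1 pos [ 240.9 -493.7  230.3] yaw -63.99 F [0.8 0.2 0.4] open 85.3 SHIFT [ 0.2888 -0.1532 -0.0004] TURN -1.1169 tilt z [-0.001  0.002 -1.   ]
```

Call:
jog_arm:
  increments:
    - [0.0854,0.032,-0.017,0,-0.124]
    - [0.0854,0.064,-0.034,0,-0.248]
    - [0.0854,0.096,-0.051,0,-0.372]
    - [0.0854,0.128,-0.068,0,-0.496]
    - [0.0854,0.16,-0.085,0,-0.62]
    - [0.0854,0.192,-0.102,0,-0.744]
    - [0.0854,0.224,-0.119,0,-0.868]
    - [0.0854,0.256,-0.136,0,-0.993]
    - [0.0854,0.289,-0.153,0,-1.117]
    - [0.0854,0.289,-0.153,0,-1.117]
  grip_force: 40

```text
clock: 0.93
ee_pos: [438.8, -220.5, 231.3]
tool_rot: [-2.2, -2.24, -0.011]
contact_force: [0.9, 1.5, 0.4]
opening: 85.1
finger_force: 0.0
```

Run:
```python
from h import *
go(433.2,-229.4,105.5,0)
d=grab('wrist','w1.png')
print(np.round(d['cam_to_world'],3).tolist())
for b in blobs(d,(0,170,80),(6,255,255),40)[0]+blobs(d,(175,170,80),(180,255,255),40)[0]: print(b, plane(d,*b[0],130).round(1),plane(d,*b[0],14).round(1))
```

```text
t 0.93 pos [ 438.8 -220.5  231.3] yaw 1.04 F [0.9 1.5 0.4] open 85.1 SHIFT [-0.0096 -0.0062  0.1257] TURN 0.0182 tilt z [ 0.004  0.006 -1.   ]
[[1.0, -0.015, -0.009, 437.145], [0.017, 0.964, 0.266, -153.265], [0.005, -0.266, 0.964, 374.041], [0.0, 0.0, 0.0, 1.0]]
([441.6, 29.8], [374, 0, 149, 71, 8214]) [505.5 -99.8 130. ] [538.  -74.3  14. ]
([311.8, 159.2], [296, 154, 33, 13, 337]) [ 433.8 -172.2  130. ] [ 432.2 -181.2   14. ]
([308.6, 247.9], [297, 226, 24, 45, 1069]) [ 432.4 -228.5  130. ] [ 430.1 -264.2   14. ]
```

View pics/w1.png

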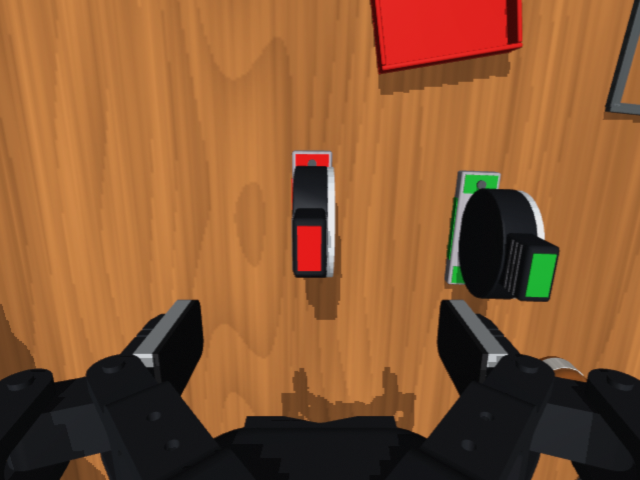

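The wrist view shows the red tab at (309,248), between the open fingers, with yaw about -90°. The green gauge is at the right, at (541,275). Next I descend and grip the red tab.

Call:
jog_arm:
  increments:
    - [0.0854,0,0,0.03,0]
    - [0.0854,0,0,0.06,0]
    - [0.0854,0,0,0.09,0]
    - [0.0854,0,0,0.115,0]
    - [0.0854,0,0,0.125,0]
    - [0.0854,0,0,0.125,0]
    - [0.05,0,0,0.125,0]
    - [0.015,0,0,0.125,0]
    - [0.015,0,0,0.125,0]
    - [0.015,0,0,0.125,0]
  grip_force: 60

```text
clock: 1.82
ee_pos: [435.0, -230.7, 107.9]
tool_rot: [2.219, 2.219, 0.001]
contact_force: [-0.1, 0.6, 0.6]
opening: 39.1
finger_force: 0.0
```

Run:
```python
from h import *
go(529.5,-4.4,250,10)
```

```text
t 1.82 pos [ 435.  -230.7  107.9] yaw -0.01 F [-0.1  0.6  0.6] open 39.1 SHIFT [ 0.2261  0.0949 -0.1423] TURN -0.1747 tilt z [ 0.003 -0.002 -1.   ]
```

Call:
jog_arm:
  increments:
    - [0.01,0,0,0,0]
    - [0.01,0,0,0,0]
    - [0.01,0,0,0,0]
    - [0.01,0,0,0,0]
    - [0.01,0,0,-0.015,0]
    - [0.01,0,0,-0.05,0]
    - [0.01,0.02,0.01,-0.065,0]
    - [0.01,0.05,0.02,-0.065,-0.05]
    - [0.01,0.085,0.035,-0.065,-0.1]
    - [0.01,0.12,0.05,-0.065,-0.175]

```text
clock: 2.65
ee_pos: [483.4, -109.4, 170.9]
tool_rot: [-2.018, -2.407, 0.001]
contact_force: [0.8, -0.6, -3.7]
opening: 21.2
finger_force: 59.6
```

Run:
```python
from h import *
go(529.5,-4.4,111.5,10)
```

```text
t 2.65 pos [ 483.4 -109.4  170.9] yaw 10.04 F [ 0.8 -0.6 -3.7] open 21.2 SHIFT [0.0954 0.0637 0.0594] TURN 0.0007 tilt z [-0.001 -0.    -1.   ]
```

Call:
jog_arm:
  increments:
    - [0.01,0.032,0.021,0,0]
    - [0.01,0.064,0.042,0,0]
    - [0.01,0.095,0.0635,0,0]
    - [0.01,0.0955,0.0635,0,0]
    - [0.01,0.0955,0.0635,0.02,0]
    - [0.01,0.0955,0.0635,0.04,0]
    - [0.01,0.0955,0.0635,0.05,0]
    - [0.01,0.0955,0.0635,0.055,0]
    - [0.01,0.0955,0.0635,0.058,0]
    - [0.01,0.0955,0.0635,0.058,0]

```text
clock: 3.48
ee_pos: [529.5, -5.2, 112.9]
tool_rot: [-2.019, -2.406, 0.0]
contact_force: [0.1, -0.5, -3.3]
opening: 20.8
finger_force: 59.7
```

Run:
```python
from h import *
go(529.5,-4.4,111.5,10)
```

```text
t 3.48 pos [529.5  -5.2 112.9] yaw 10.0 F [ 0.1 -0.5 -3.3] open 20.8 SHIFT [0.0008 0.0002 0.0014] TURN -0.0 tilt z [-0.001  0.    -1.   ]
```

Call:
jog_arm:
  increments:
    - [0.01,0,0,0.001,0]
    - [0.01,0,0,0.002,0]
    - [0.01,0,0,0.002,0]
    - [0.03,0,0,0.002,0]
    - [0.06,0,0,0.002,0]
    - [0.0854,0,0,0.002,0]
    - [0.0854,0,0,0.002,0]
    - [0.0854,0,0,0.002,0]
    - [0.0854,0,0,-0.02,0]
    - [0.0854,0,0,-0.06,0]

```text
clock: 4.32
ee_pos: [525.7, -5.5, 169.5]
tool_rot: [-2.013, -2.4, 0.011]
contact_force: [0.4, -0.8, -0.5]
opening: 85.5
finger_force: 0.0
```

Run:
```python
from h import *
go(586,-245.5,231,0)
d=grab('side','s1.png'); x=d['image'][150:300,230:400]
cv2.imwrite('pics/s1c.png',cv2.cvtColor(cv2.resize(x,(680,600),interpolation=2),cv2.COLOR_RGB2BGR))
```

```text
t 4.32 pos [525.7  -5.5 169.5] yaw 10.03 F [ 0.4 -0.8 -0.5] open 85.5 SHIFT [-0.2467  0.0169 -0.0623] TURN 0.1751 tilt z [-0.011  0.    -1.   ]
```

View pics/s1c.png

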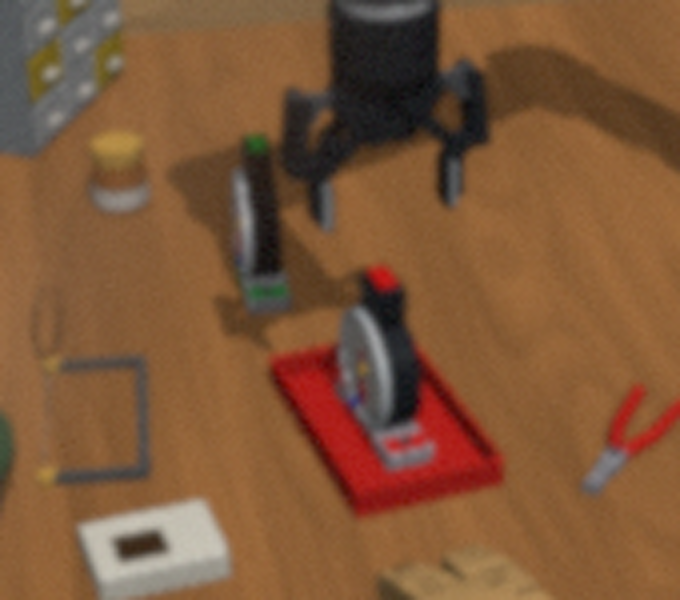

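The red gauge stands upright and free in the tray (crop (385,370)). Next I go up and over to look straight down at the wood pin with the wrist camera.

Call:
jog_arm:
  increments:
    - [0.0854,0.0,0,-0.03,0]
    - [0.0854,0.03,0,-0.055,0]
    - [0.0854,0.065,0,-0.085,0]
    - [0.0854,0.1,0,-0.1,0]
    - [0.0854,0.14,0,-0.1,0]
    - [0.0854,0.18,0,-0.1,0]
    - [0.0854,0.215,0,-0.1,0]
    - [0.0854,0.24,0,-0.1,0]
    - [0.0854,0.24,0,-0.1,0]
    - [0.0854,0.24,0,-0.1,0]

```text
clock: 5.2
ee_pos: [487.0, 233.6, 273.5]
tool_rot: [-2.013, -2.412, -0.001]
contact_force: [0.7, -1.4, -0.1]
opening: 85.8
finger_force: 0.0
```

Run:
```python
from h import *
go(586,-245.5,260,0)
d=grab('wrist','w2.png')
hsv=cv2.cvtColor(d['image'],cv2.COLOR_RGB2HSV)
print(np.round(d['cam_to_world'],3).tolist())
```

```text
t 5.2 pos [487.  233.6 273.5] yaw 10.31 F [ 0.7 -1.4 -0.1] open 85.8 SHIFT [-0.4891  0.0116  0.0132] TURN 0.18 tilt z [ 0.     0.001 -1.   ]
[[0.984, -0.171, -0.05, 474.774], [0.178, 0.947, 0.267, 300.505], [0.002, -0.272, 0.962, 415.895], [0.0, 0.0, 0.0, 1.0]]
```

View pics/w2.png

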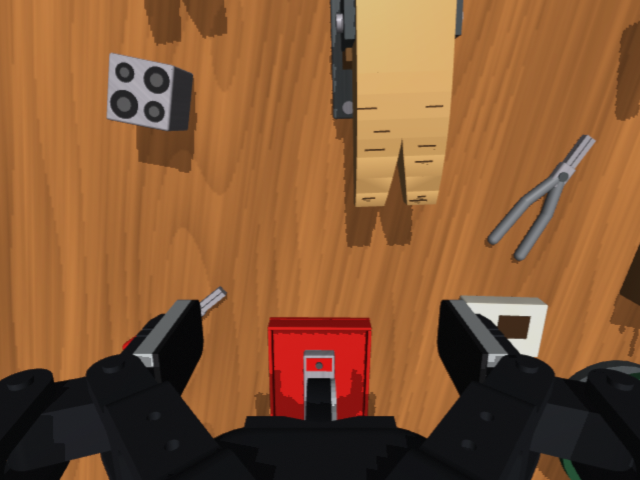

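The wrist view shows the pin from above: tip corners at (357,207) and (437,205), V notch apex at (402,140), sides running up at columns ~358 and ~458. I'll measure its edges.

Run:
```python
from h import *
d=load('w2.png'); hsv=cv2.cvtColor(d['image'],cv2.COLOR_RGB2HSV)
m=cv2.inRange(hsv,np.array((12,50,170)),np.array((28,150,255)))
m=cv2.morphologyEx(m,cv2.MORPH_OPEN,np.ones((3,3)))
n,l,st,c=cv2.connectedComponentsWithStats(m);i=1+np.argmax(st[1:,4]);print(st[i])
for v in (5,30,60,90,198):
    xs=np.where(l[v]==i)[0]; z=105 if v<70 else (104 if v==90 else 79)
    a=plane(d,xs.min(),v,z);b=plane(d,xs.max()+1,v,z); w=b-a
    print(v,xs.min(),xs.max(),a.round(1),b.round(1),np.linalg.norm(w).round(1),((a+b)/2).round(1))
for u in (360,370,412,425,434):
    ys=np.where(l[:,u]==i)[0];print('tip',u,ys.max(),plane(d,u,ys.max()+1,76.9).round(1))
g=lambda u,v,z:plane(d,u,v,z).round(1)
```

```text
[  356     0   101   206 17716]
5 356 455 [485.8 384.3 105. ] [554.7 396.8 105. ] 70.0 [520.3 390.5 105. ]
30 357 454 [489.7 368.9 105. ] [558.3 381.3 105. ] 69.7 [524.  375.1 105. ]
60 357 453 [493.7 349.6 105. ] [562.9 362.1 105. ] 70.3 [528.3 355.9 105. ]
90 357 451 [498.  329.7 104. ] [567.2 342.2 104. ] 70.4 [532.6 336.  104. ]
198 356 436 [516.7 246.3  79. ] [585.3 258.7  79. ] 69.7 [551.  252.5  79. ]
tip 360 205 [521.8 239.7  76.9]
tip 370 205 [530.4 241.2  76.9]
tip 412 199 [565.1 252.9  76.9]
tip 425 194 [575.1 259.1  76.9]
tip 434 203 [584.8 252.8  76.9]
```

Run:
```python
from h import *
go(690,-245,273,-90)
d=load('w2.png');print(d['fx'],d['fy'],d['cx'],d['cy'])
```

```text
t 5.25 pos [488.  231.4 273.3] yaw 10.09 F [-1.2 -0.3  0.2] open 85.3 SHIFT [-0.5044  0.1154  0.0008] TURN 1.7469 tilt z [ 0.001 -0.001 -1.   ]
396.1366228384112 396.1366228384112 319.850155192286 236.40262165092724
```

Call:
jog_arm:
  increments:
    - [0.0854,-0.038,0.0087,0,0.12]
    - [0.0854,-0.076,0.0174,0,0.24]
    - [0.0854,-0.114,0.026,0,0.36]
    - [0.0854,-0.152,0.0348,0,0.48]
    - [0.0854,-0.19,0.0435,0,0.6]
    - [0.0854,-0.228,0.052,0,0.72]
    - [0.0854,-0.266,0.061,0,0.84]
    - [0.0854,-0.304,0.07,0,0.96]
    - [0.0854,-0.342,0.078,0,1.08]
    - [0.0854,-0.38,0.087,0,1.2]

```text
clock: 6.08
ee_pos: [639.4, -132.8, 273.5]
tool_rot: [3.028, 0.831, -0.001]
contact_force: [0.6, -0.1, 0.9]
opening: 85.4
finger_force: 0.0
```

Run:
```python
from h import *
go(690,-245,145,-90)
```

```text
t 6.08 pos [ 639.4 -132.8  273.5] yaw -59.31 F [ 0.6 -0.1  0.9] open 85.4 SHIFT [-0.0136  0.1221  0.1288] TURN 0.5357 tilt z [-0.    -0.002 -1.   ]
```

Call:
jog_arm:
  increments:
    - [0.0854,-0.003,0.03,0.0,0.11]
    - [0.0854,-0.007,0.06,0.01,0.22]
    - [0.0854,-0.01,0.09,0.03,0.33]
    - [0.0854,-0.0136,0.122,0.06,0.44]
    - [0.0854,-0.0136,0.122,0.095,0.536]
    - [0.0854,-0.0136,0.122,0.128,0.536]
    - [0.0854,-0.0136,0.122,0.128,0.536]
    - [0.0854,-0.0136,0.122,0.128,0.536]
    - [0.0854,-0.0136,0.122,0.128,0.536]

```text
clock: 6.83
ee_pos: [692.4, -240.3, 147.9]
tool_rot: [3.14, 0.014, 0.006]
contact_force: [0.7, 0.1, 1.1]
opening: 85.3
finger_force: 0.0
```

Run:
```python
from h import *
go(586,-245.5,231,0)
d=grab('wrist','w3.png')
M=d['cam_to_world'];print(np.round(M,3).tolist())
c=proj(d,[599,-245.5,56]);print(c); u,v=c.astype(int)
x=d['image'][max(0,v-90):v+90,u-120:u+120];print(u-120,max(0,v-90))
cv2.imwrite('pics/w3c.png',cv2.cvtColor(cv2.resize(x,None,fx=3.3,fy=3.3,interpolation=2),cv2.COLOR_RGB2BGR))
```

```text
t 6.83 pos [ 692.4 -240.3  147.9] yaw -89.48 F [0.7 0.1 1.1] open 85.3 SHIFT [-0.1061  0.0044 -0.0834] TURN -1.5618 tilt z [ 0.004 -0.001 -1.   ]
[[0.008, 0.964, 0.268, 760.92], [-1.0, 0.007, 0.004, -240.253], [0.002, -0.268, 0.964, 290.489], [0.0, 0.0, 0.0, 1.0]]
[325.08626216 373.68842962]
205 283
```

View pics/w3c.png

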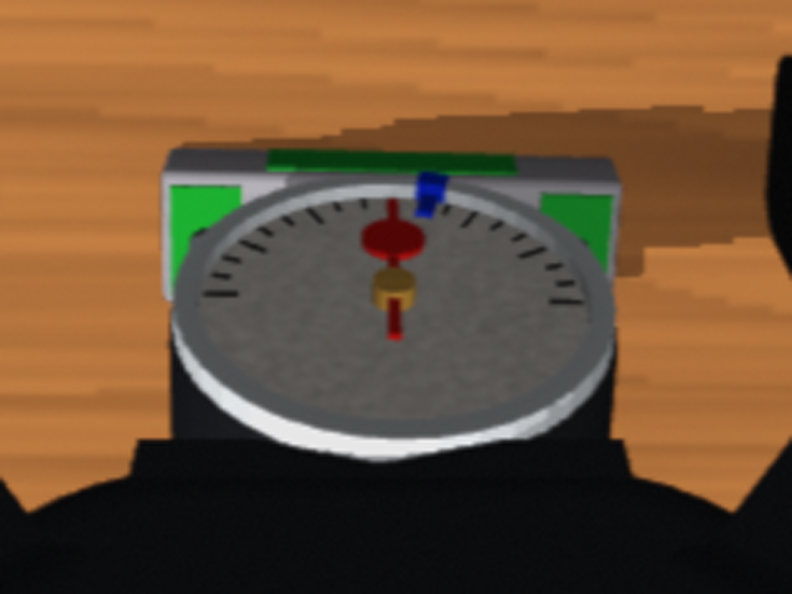

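The enlarged crop shows the green-tagged gauge's dial. The blue index is at crop (431,195), right of the needle at (393,205), so it lies on the gauge's +x side as expected. I'll compute its angle.

Run:
```python
from h import *
d=load('w3.png')
def px(d,u,v,x0):
    o,r=ray(d,u,v); return o+r*(x0-o[0])/r[0]
hsv=cv2.cvtColor(d['image'],cv2.COLOR_RGB2HSV)
b=[q for q in blobs(d,(110,150,60),(130,255,255),15)[0]];print(b)
m=cv2.inRange(hsv,np.array((110,150,60)),np.array((130,255,255)))
ys,xs=np.where(m>0);print(min(xs),max(xs),min(ys),max(ys))
for x0 in (599,602,605):
    for nm,p in(('hub',(205+393/3.3,283+278/3.3)),('blue',b[0][0]),('blue low end',(205+426/3.3,283+213/3.3)),('needle end',(205+393/3.3,283+203/3.3)),('tickL',(205+205/3.3,283+293/3.3)),('tickR',(205+581/3.3,283+302/3.3))):
        print(x0,nm,px(d,*p,x0).round(1))
g=blobs(d,(50,120,50),(75,255,255),30)[0];print(g)
for q in g: print(plane(d,*q[0],14).round(1),px(d,*q[0],604).round(1))
```

```text
[([334.7, 341.2], [331, 335, 10, 14, 98])]
331 340 335 348
599 hub [ 599.  -244.9   48.5]
599 blue [ 599.  -253.6   13.6]
599 blue low end [ 599.  -252.8   22.9]
599 needle end [ 599.  -245.3   18.6]
599 tickL [ 599.  -205.9   54.2]
599 tickR [ 599.  -283.5   56.6]
602 hub [ 602.  -244.8   53. ]
602 blue [ 602.  -253.4   18.8]
602 blue low end [ 602.  -252.6   27.8]
602 needle end [ 602.  -245.2   23.7]
602 tickL [ 602.  -206.5   58.6]
602 tickR [ 602.  -282.7   60.9]
605 hub [ 605.  -244.7   57.5]
605 blue [ 605.  -253.1   23.9]
605 blue low end [ 605.  -252.4   32.8]
605 needle end [ 605.  -245.1   28.7]
605 tickL [ 605.  -207.2   63. ]
605 tickR [ 605.  -281.9   65.2]
[([322.9, 331.9], [286, 328, 76, 8, 453]), ([264.3, 347.6], [257, 339, 21, 30, 310]), ([381.3, 348.9], [369, 342, 22, 23, 269])]
[ 607.2 -244.3   14. ] [ 604.  -244.4    8.2]
[ 593.2 -198.4   14. ] [ 604.  -201.1   31.8]
[ 592.7 -290.4   14. ] [ 604.  -287.    32.6]
```

Run:
```python
from h import *
d=load('w3.png');hsv=cv2.cvtColor(d['image'],cv2.COLOR_RGB2HSV)
m=cv2.inRange(hsv,np.array((110,110,40)),np.array((130,255,255)))
for v in range(333,351):
    xs=np.where(m[v,320:350])[0]+320
    print(v,(xs.min(),xs.max(),round(xs.mean(),1)) if len(xs) else '',d['image'][v,327:344,2].tolist())
# projected centre & predicted index px for plane x0 and angle
for x0 in (599,601,603,605):
  for th in (.22,.25,.28):
    print(x0,th,[proj(d,[x0,-245-r*np.sin(th),56-r*np.cos(th)]).round(1).tolist() for r in (30,34,38)])
```

```text
333  [17, 16, 16, 16, 17, 16, 18, 18, 16, 17, 15, 15, 15, 15, 16, 17, 16]
334  [25, 24, 24, 23, 26, 30, 35, 35, 33, 31, 27, 23, 23, 20, 20, 21, 19]
335 (np.int64(333), np.int64(334), np.float64(333.5)) [50, 48, 46, 45, 52, 67, 74, 74, 68, 65, 59, 52, 48, 44, 41, 39, 38]
336 (np.int64(331), np.int64(339), np.float64(335.0)) [75, 74, 73, 73, 75, 78, 78, 79, 78, 77, 76, 77, 76, 75, 70, 66, 66]
337 (np.int64(331), np.int64(340), np.float64(335.5)) [86, 86, 87, 88, 90, 88, 85, 83, 80, 80, 79, 79, 79, 83, 86, 86, 87]
338 (np.int64(331), np.int64(340), np.float64(335.5)) [98, 98, 99, 106, 124, 124, 112, 108, 101, 96, 93, 91, 86, 85, 84, 84, 85]
339 (np.int64(331), np.int64(339), np.float64(335.0)) [147, 146, 145, 144, 148, 150, 149, 149, 148, 146, 139, 132, 115, 95, 86, 83, 84]
340 (np.int64(331), np.int64(339), np.float64(335.0)) [166, 166, 165, 162, 156, 153, 151, 151, 152, 152, 151, 149, 134, 116, 103, 96, 92]
341 (np.int64(331), np.int64(339), np.float64(335.0)) [166, 167, 166, 162, 155, 147, 136, 139, 143, 145, 148, 151, 151, 149, 147, 139, 127]
342 (np.int64(331), np.int64(339), np.fl
[... 1010 characters left out ...]
 83]
599 0.22 [[332.6, 350.3], [333.6, 347.5], [334.5, 344.8]]
599 0.25 [[333.7, 350.4], [334.9, 347.7], [336.0, 345.0]]
599 0.28 [[334.9, 350.6], [336.2, 347.9], [337.4, 345.2]]
601 0.22 [[332.6, 347.9], [333.6, 345.2], [334.6, 342.5]]
601 0.25 [[333.8, 348.1], [334.9, 345.3], [336.0, 342.6]]
601 0.28 [[335.0, 348.2], [336.2, 345.5], [337.5, 342.9]]
603 0.22 [[332.7, 345.5], [333.6, 342.8], [334.6, 340.1]]
603 0.25 [[333.8, 345.7], [335.0, 343.0], [336.1, 340.3]]
603 0.28 [[335.0, 345.9], [336.3, 343.2], [337.5, 340.5]]
605 0.22 [[332.7, 343.2], [333.7, 340.4], [334.6, 337.8]]
605 0.25 [[333.9, 343.3], [335.0, 340.6], [336.1, 338.0]]
605 0.28 [[335.1, 343.5], [336.3, 340.8], [337.6, 338.2]]
```

Call:
jog_arm:
  increments:
    - [0.0854,0,0,-0.03,-0.12]
    - [0.0854,0,0,-0.06,-0.24]
    - [0.0854,0,0,-0.085,-0.36]
    - [0.0854,-0.02,0,-0.085,-0.48]
    - [0.0854,-0.05,0,-0.085,-0.6]
    - [0.0854,-0.08,0,-0.085,-0.72]
    - [0.0854,-0.104,0,-0.085,-0.84]
    - [0.0854,-0.104,0,-0.085,-0.96]
    - [0.0854,-0.104,0,-0.085,-1.08]
    - [0.0854,-0.104,0,-0.085,-1.2]

```text
clock: 7.72
ee_pos: [588.4, -240.8, 235.1]
tool_rot: [2.573, 1.79, 0.006]
contact_force: [-0.0, 0.5, 0.3]
opening: 85.5
finger_force: 0.0
```

Run:
```python
from h import *
go(586,-245,230,0)
```

```text
t 7.72 pos [ 588.4 -240.8  235.1] yaw -20.37 F [-0.   0.5  0.3] open 85.5 SHIFT [-0.0047 -0.0008  0.0051] TURN -0.3555 tilt z [ 0.007 -0.004 -1.   ]
```

Call:
jog_arm:
  increments:
    - [0.0854,-0.003,-0.0008,0,-0.12]
    - [0.0854,-0.003,-0.0008,0,-0.24]
    - [0.0854,-0.003,-0.0008,0.0,-0.355]
    - [0.0854,-0.003,-0.0008,0.02,-0.355]
    - [0.0854,-0.003,-0.0008,0.04,-0.355]
    - [0.0854,-0.003,-0.0008,0.05,-0.355]
    - [0.0854,-0.003,-0.0008,0.05,-0.355]
    - [0.0854,-0.003,-0.0008,0.05,-0.355]

```text
clock: 8.38
ee_pos: [586.3, -242.9, 182.1]
tool_rot: [2.226, 2.213, 0.001]
contact_force: [-0.0, -0.2, 0.6]
opening: 85.2
finger_force: 0.0
```

Run:
```python
from h import *
go(586,-245,105.5,0)
d=grab('wrist','w4.png')
for b in blobs(d,(50,120,50),(75,255,255),40)[0]: print(b, plane(d,*b[0],130).round(1),plane(d,*b[0],14).round(1))
```

```text
t 8.38 pos [ 586.3 -242.9  182.1] yaw -0.34 F [-0.  -0.2  0.6] open 85.2 SHIFT [-0.002  -0.0005  0.0766] TURN -0.006 tilt z [ 0.002 -0.001 -1.   ]
([318.0, 154.0], [299, 148, 39, 15, 482]) [ 586.2 -188.6  130. ] [ 585.9 -197.    14. ]
([316.6, 263.3], [302, 236, 31, 56, 1691]) [ 585.  -244.4  130. ] [ 584.  -286.1   14. ]
```

Call:
jog_arm:
  increments:
    - [0.0854,-0.002,-0.0005,0.03,-0.005]
    - [0.0854,-0.002,-0.0005,0.06,-0.005]
    - [0.06,-0.002,-0.0005,0.074,-0.005]
    - [0.03,-0.002,-0.0005,0.0765,-0.005]
    - [0.01,-0.002,-0.0005,0.0765,-0.005]
    - [0.01,-0.002,-0.0005,0.0765,-0.005]
    - [0.01,-0.002,-0.0005,0.0765,-0.005]
    - [0.01,-0.002,-0.0005,0.0765,-0.005]
    - [0.01,-0.002,-0.0005,0.0765,-0.005]
    - [0.01,-0.002,-0.0005,0.0765,-0.005]
  grip_force: 30

```text
clock: 9.27
ee_pos: [586.5, -245.1, 106.4]
tool_rot: [2.22, 2.218, 0.002]
contact_force: [-1.2, -0.1, 6.1]
opening: 21.7
finger_force: 30.6
```

Run:
```python
from h import *
go(586,-245,275,0)
```

```text
t 9.27 pos [ 586.5 -245.1  106.4] yaw -0.06 F [-1.2 -0.1  6.1] open 21.7 SHIFT [-2.000e-04  1.000e-04 -1.686e-01] TURN -0.001 tilt z [ 0.004 -0.002 -1.   ]
```

Call:
jog_arm:
  increments:
    - [0.01,0,0,-0.015,0]
    - [0.01,0,0,-0.04,0]
    - [0.01,0,0,-0.075,0]
    - [0.01,0,0,-0.11,0]
    - [0.01,0,0,-0.145,0]
    - [0.01,0.01,0,-0.168,0]
    - [0.01,0.03,-0.002,-0.17,-0.01]
    - [0.01,0.06,-0.005,-0.17,-0.02]
    - [0.01,0.095,-0.008,-0.17,-0.04]
    - [0.01,0.13,-0.01,-0.17,-0.06]

```text
clock: 10.1
ee_pos: [574.5, -113.9, 273.4]
tool_rot: [-2.156, -2.285, 0.001]
contact_force: [0.5, 0.6, -2.6]
opening: 21.6
finger_force: 30.1
```

Call:
jog_arm:
  increments:
    - [0.01,0.036,-0.002,0,-0.015]
    - [0.01,0.072,-0.005,0,-0.03]
    - [0.01,0.108,-0.008,0,-0.045]
    - [0.01,0.144,-0.011,0,-0.06]
    - [0.01,0.18,-0.014,0,-0.075]
    - [0.01,0.216,-0.017,0,-0.09]
    - [0.01,0.25,-0.02,0,-0.105]
    - [0.01,0.28,-0.022,0,-0.12]
    - [0.01,0.3,-0.024,0,-0.135]
    - [0.01,0.31,-0.025,0,-0.15]

```text
clock: 10.93
ee_pos: [529.8, 198.2, 273.6]
tool_rot: [-1.966, -2.447, -0.002]
contact_force: [-0.7, 1.0, -2.3]
opening: 21.7
finger_force: 30.1
```

Run:
```python
from h import *
go(546.9,271,235,12.3)
```

```text
t 10.93 pos [529.8 198.2 273.6] yaw 12.42 F [-0.7  1.  -2.3] open 21.7 SHIFT [0.0673 0.0324 0.0387] TURN 0.0021 tilt z [-0.002  0.003 -1.   ]
```

Call:
jog_arm:
  increments:
    - [0.01,0.025,0.012,0,0]
    - [0.01,0.05,0.024,0,0]
    - [0.01,0.067,0.0325,0.01,0]
    - [0.01,0.067,0.0325,0.03,0]
    - [0.01,0.067,0.0325,0.045,0]
    - [0.01,0.067,0.0325,0.05,0]
    - [0.01,0.067,0.0325,0.05,0]
    - [0.01,0.067,0.0325,0.05,0]
    - [0.01,0.067,0.0325,0.05,0]
    - [0.01,0.067,0.0325,0.05,0]
  grip_force: 25

```text
clock: 11.77
ee_pos: [550.7, 265.7, 225.3]
tool_rot: [1.978, 2.439, 0.004]
contact_force: [0.2, 0.2, -3.5]
opening: 21.4
finger_force: 29.7
```

Run:
```python
from h import *
go(546.9,271,200.4,12.3)
d=grab('wrist','w5.png');s=grab('side','s5.png')
p=proj(s,[546,280,140]).astype(int);print(p)
x=s['image'][p[1]-60:p[1]+60,p[0]-80:p[0]+80]; a=cv2.resize(x,(560,420),interpolation=2)
b=d['image'][::2,::2]; im=np.zeros((420,880,3),np.uint8); im[:,:560]=a; im[:240,560:]=b
im=cv2.resize(im,(800,382),interpolation=cv2.INTER_AREA)
cv2.imwrite('pics/c5.png',cv2.cvtColor(im,cv2.COLOR_RGB2BGR))
```

```text
t 11.77 pos [550.7 265.7 225.3] yaw 11.93 F [ 0.2  0.2 -3.5] open 21.4 SHIFT [ 0.006  -0.0027  0.0249] TURN -0.0064 tilt z [ 0.002  0.001 -1.   ]
[342 276]
```

View pics/c5.png

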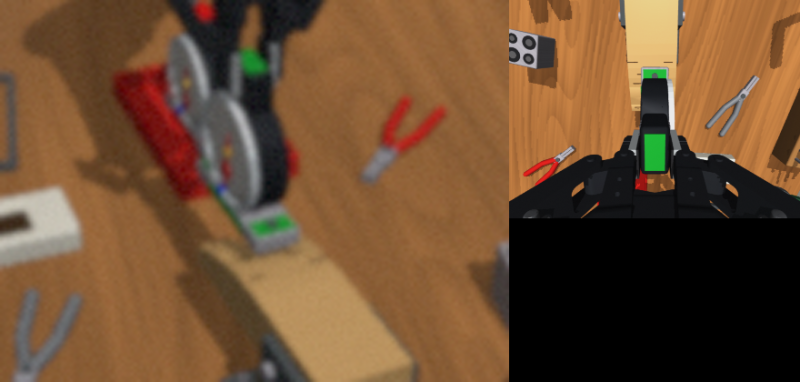

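The crop shows the gauge held upright above the crown, square in line with the pin in the wrist inset, with its near foot-end tag at inset (655,74). I'll use the wrist view of that tag for tilt and for centring.

```bash
cat > tilt.py <<'E'
from h import *
A=np.array([530.0,348.6,-105]);yaw=np.radians(12.3);u=np.array([np.sin(yaw),-np.cos(yaw),0]);w=np.array([np.cos(yaw),np.sin(yaw),0])
def meas(d,st,h=125.4,off=-54.0):
    # pivot = grasp point, 19 mm above TCP; outer edge of end tag of green
    hsv=cv2.cvtColor(d['image'],cv2.COLOR_RGB2HSV);m=cv2.inRange(hsv,np.array((50,120,40)),np.array((75,255,255)))
    n,l,s,c=cv2.connectedComponentsWithStats(m); k=[i for i in range(1,n) if s[i][4]>60 and 250<c[i][0]<390]
    k=sorted(k,key=lambda i:c[i][1]); i=k[0]; r0=s[i][1]; ys,xs=np.where(l==i); top=ys<r0+3
    uc=xs[top].mean(); col0,col1=xs.min(),xs.max()
    M=R.from_rotvec(st['tool_rot']).as_matrix(); gx=-M[:,0]; gx=np.array([gx[0],gx[1],0])
    piv=st['ee_pos']+np.array([0,0,19])
    o,r=ray(d,uc,r0)
    # intersect ray with vertical plane (normal = gauge y), through pivot
    ny=np.cross([0,0,1],gx); t=((piv-o)@ny)/(r@ny) if abs(r@ny)>.05 else None
    # minimise over tilt: distance of predicted row
    f=lambda ph: proj(d,piv+ (off*np.cos(ph)-(h-14)*np.sin(ph))*gx + np.array([0,0,1])*(-(h-14)*np.cos(ph)-off*np.sin(ph)))
    phs=np.linspace(-.3,.7,1001); rows=np.array([f(p)[1] for p in phs]); 
    ph=phs[np.argmin(abs(rows-r0))]
    return dict(row=int(r0),col=float(uc),width=int(col1-col0),phi=float(ph),predcol=float(f(ph)[0]),n=[(c[i].round(1).tolist(),s[i].tolist()) for i in k])
def report(d,st):
    q=meas(d,st); print(q); p=st['ee_pos']+[0,0,19]; v=p-A
    print('clock',round(st['clock'],2),'piv along',(v@u).round(1),'across',(v@w).round(2),'radius',np.hypot(v@u,v[2]).round(1),'theta',np.arctan2(v@u,v[2]).round(4),'F',st['contact_force'].round(1),'T',st['ft_torque'].round(2))
    ph=q['phi']; n=np.sin(ph)*u+np.array([0,0,np.cos(ph)]); tx=np.cos(ph)*u-np.array([0,0,np.sin(ph)]); foot=v-125.4*n
    print('foot along tangent',(foot@tx).round(2),'normal dist',(foot@n).round(2))
E
python3 - <<'E'
from tilt import *
d=load('w5.png'); st=read_state(); report(d,st)
hsv=cv2.cvtColor(d['image'],cv2.COLOR_RGB2HSV)
m=cv2.morphologyEx(cv2.inRange(hsv,np.array((12,50,170)),np.array((28,150,255))),2,np.ones((3,3)))
for v in (5,20,40,60,80,100,120):
    xs=np.where(m[v,200:440])[0]+200
    a=plane(d,xs.min(),v,105);b=plane(d,xs.max()+1,v,105);c=(a+b)/2;print(v,xs.min(),xs.max(),c.round(1),np.linalg.norm(b-a).round(1),'across',((c-A)@w).round(1),'along',((c-A)@u).round(1))
E
```

```text
{'row': 152, 'col': 319.6666666666667, 'width': 51, 'phi': -0.013999999999999957, 'predcol': 318.6712898264833, 'n': [([319.8, 161.2], [294, 152, 52, 21, 917]), ([319.9, 334.1], [296, 294, 48, 82, 3819])]}
clock 11.87 piv along 85.3 across 2.3 radius 359.2 theta 0.2396 F [ 0.2  0.3 -2.6] T [-0.01 -0.02 -0.02]
foot along tangent 90.13 normal dist 222.29
5 253 371 [518.9 398.  105. ] 70.3 across -0.3 along -50.6
20 254 371 [520.8 390.2 105. ] 70.4 across -0.1 along -42.6
40 255 370 [523.  379.6 105. ] 70.1 across -0.2 along -31.8
60 256 369 [525.2 368.7 105. ] 69.7 across -0.4 along -20.6
80 256 369 [527.5 357.5 105. ] 70.6 across -0.5 along -9.2
100 258 369 [530.5 346.1 105. ] 70.3 across -0.0 along 2.6
120 259 368 [532.9 334.3 105. ] 70.0 across -0.2 along 14.6
```

Call:
jog_arm:
  increments:
    - [0.01,0.0056,-0.0025,0,-0.006]
    - [0.01,0.0056,-0.0025,0,-0.006]
    - [0.01,0.0056,-0.0025,0.005,-0.006]
    - [0.01,0.0056,-0.0025,0.01,-0.006]
    - [0.01,0.0056,-0.0025,0.013,-0.006]
    - [0.01,0.0056,-0.0025,0.015,-0.006]
    - [0.01,0.0056,-0.0025,0.017,-0.006]
    - [0.01,0.0056,-0.0025,0.019,-0.006]
    - [0.01,0.0056,-0.0025,0.02,-0.006]
    - [0.01,0.0056,-0.0025,0.02,-0.006]
  grip_force: 25

```text
clock: 12.7
ee_pos: [547.6, 268.3, 208.2]
tool_rot: [1.97, 2.441, 0.001]
contact_force: [-3.0, -6.8, 15.2]
opening: 21.5
finger_force: 33.4
```

```bash
sed -i 's/off=-54.0/off=-52.4/' tilt.py
python3 - <<'E'
from tilt import *
w4=load('w4.png'); print('off check',plane(w4,318,148,14))
st=read_state();d=grab('wrist','w6.png'); report(d,st)
E
```

```text
off check [ 585.98646234 -192.48868699   14.        ]
{'row': 148, 'col': 318.96268656716416, 'width': 51, 'phi': 0.020000000000000018, 'predcol': 319.04731866273306, 'n': [([317.2, 158.0], [291, 148, 52, 23, 956]), ([320.0, 335.0], [296, 295, 48, 82, 3813])]}
clock 12.7 piv along 82.2 across 0.11 radius 342.2 theta 0.2425 F [-3.  -6.8 15.2] T [-1.28  1.2   0.18]
foot along tangent 75.52 normal dist 208.36
```

Call:
jog_arm:
  increments:
    - [0.01,0,0,0.0,0]
    - [0.01,0,0,0.001,0]
    - [0.01,0,0,0.002,0]
    - [0.01,0,0,0.003,0]
    - [0.01,0,0,0.003,0]
  grip_force: 20

```text
clock: 13.17
ee_pos: [548.7, 266.4, 206.9]
tool_rot: [1.97, 2.436, -0.0]
contact_force: [-4.2, -10.4, 21.8]
opening: 21.5
finger_force: 36.6
```

Run:
```python
from tilt import *
st=read_state();d=grab('wrist','w7.png'); report(d,st)
```

```text
{'row': 145, 'col': 315.5, 'width': 51, 'phi': 0.03300000000000003, 'predcol': 318.7604142759835, 'n': [([315.4, 154.9], [290, 145, 52, 23, 993]), ([320.2, 336.2], [296, 296, 49, 82, 3748])]}
clock 13.17 piv along 84.3 across 0.72 radius 341.4 theta 0.2495 F [ -4.2 -10.4  21.8] T [-2.02  1.5   0.22]
foot along tangent 73.33 normal dist 208.06
```

Friction at the foot was opposing the tilt. I'll lift, go back uphill, and drag downhill under light pressure so that friction tips the gauge the right way.

Call:
jog_arm:
  increments:
    - [0.01,0,0,-0.006,0]
    - [0.01,0.012,0,-0.014,0]
    - [0.01,0.025,0,-0.014,0]
    - [0.01,0.025,0,-0.014,0]
    - [0.01,0.025,0,-0.009,0]
    - [0.01,0.025,0,-0.0065,0]
    - [0.01,0.019,0,-0.0055,0]
    - [0.01,0.013,0,-0.004,0]
    - [0.01,0.007,0,-0.002,0]
    - [0.01,0.001,0,0,0]
  grip_force: 20

```text
clock: 14.05
ee_pos: [545.8, 271.9, 201.0]
tool_rot: [-1.969, -2.447, -0.001]
contact_force: [-3.7, 1.1, 6.2]
opening: 21.7
finger_force: 32.1
```

Run:
```python
from tilt import *
st=read_state();d=grab('wrist','w8.png'); report(d,st)
```

```text
{'row': 106, 'col': 318.16470588235296, 'width': 56, 'phi': 0.24000000000000005, 'predcol': 319.5597824082632, 'n': [([318.3, 121.2], [290, 106, 57, 32, 1599]), ([320.0, 337.9], [296, 304, 49, 70, 3286])]}
clock 14.05 piv along 78.3 across -0.95 radius 334.3 theta 0.2365 F [-3.7  1.1  6.2] T [0.55 0.8  0.11]
foot along tangent -1.18 normal dist 208.93
```

Call:
jog_arm:
  increments:
    - [0.01,0,0,0,0]
    - [0.01,0,0,0,0]
    - [0.01,0,0,0,0]
    - [0.01,0,0,0,0]
    - [0.01,0,0,0,0]
    - [0.01,0,0,0,0]
    - [0.01,0,0,0,0]
    - [0.01,0,0,0,0]
    - [0.01,0,0,0,0]
    - [0.01,0,0,0,0]

```text
clock: 14.93
ee_pos: [546.4, 270.7, 200.8]
tool_rot: [1.97, 2.445, -0.001]
contact_force: [-1.0, -4.0, 4.0]
opening: 21.4
finger_force: 31.8
```

Call:
jog_arm:
  increments:
    - [0.01,0,0,0,0]
    - [0.01,0,0,0,0]
    - [0.01,0,0,0,0]
    - [0.01,0,0,0,0]
    - [0.01,0,0,0,0]
    - [0.01,0,0,0,0]
    - [0.01,0,0,0,0]
    - [0.01,0,0,0,0]
    - [0.01,0,0,0,0]
    - [0.01,0,0,0,0]

```text
clock: 15.77
ee_pos: [546.3, 271.3, 200.9]
tool_rot: [1.97, 2.446, -0.0]
contact_force: [-1.1, -4.0, 4.5]
opening: 21.2
finger_force: 31.9
```

Run:
```python
from tilt import *
st=read_state();d=grab('wrist','w9.png'); report(d,st)
ims=[grab('side','s9.png') for _ in range(4)]
s=ims[0]; s['image']=np.mean([i['image'] for i in ims],0).round().astype(np.uint8)
pickle.dump(s,open('pics/s9.png.pkl','wb'))
v=st['ee_pos']+[0,0,19]; ph=.24; n=np.sin(ph)*u+np.array([0,0,np.cos(ph)]); c=v-(125.4-56)*n+w*15
p=proj(s,c);print(p); a,b=p.astype(int)
x=s['image'][b-28:b+28,a-36:a+36]; cv2.imwrite('pics/c9.png',cv2.cvtColor(cv2.resize(x,(792,616)[:2] if 0 else (770,599),interpolation=2),cv2.COLOR_RGB2BGR)); print(a-36,b-28)
```

```text
{'row': 107, 'col': 318.83529411764704, 'width': 56, 'phi': 0.23400000000000004, 'predcol': 319.5122297509913, 'n': [([318.7, 122.1], [291, 107, 57, 32, 1587]), ([319.9, 337.6], [296, 303, 49, 71, 3308])]}
clock 15.77 piv along 79.0 across -0.57 radius 334.3 theta 0.2386 F [-1.1 -4.   4.5] T [-1.37  0.11  0.02]
foot along tangent 1.53 normal dist 208.94
[338.49287755 275.52787054]
302 247
```

View pics/c9.png

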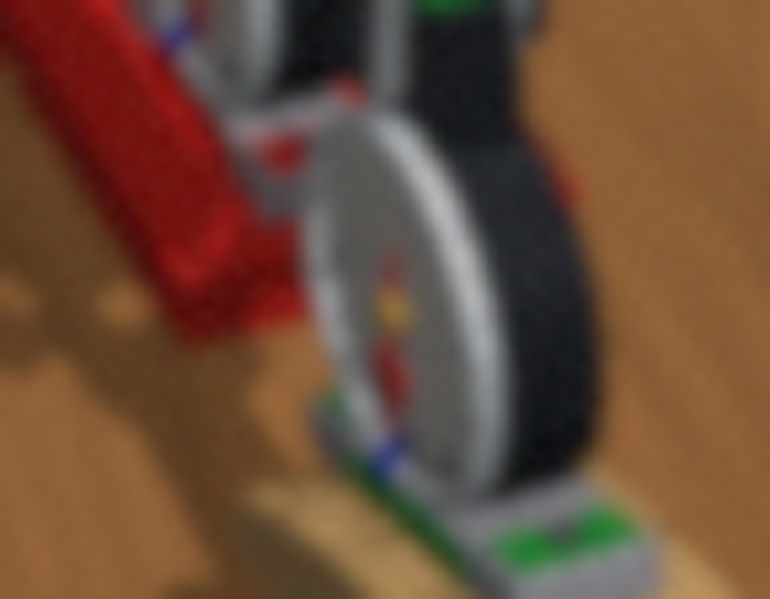

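The crop shows the needle hanging from the hub (393,305) to its tip (400,415), pointing at the blue index (387,457) once the index's protrusion is allowed for. The tilt measures 0.234, and my best estimate of the mark is 0.24–0.25, so I'll nudge slightly downhill.

Call:
jog_arm:
  increments:
    - [0.01,-0.001,0,0,0]
    - [0.01,-0.002,0,0.0003,0]
    - [0.01,-0.002,0,0.0003,0]
    - [0.01,-0.002,0,0.0003,0]
    - [0.01,-0.002,0,0.0003,0]
    - [0.01,-0.002,0,0.0003,0]
    - [0.01,-0.002,0,0.0003,0]
    - [0.01,-0.002,0,0.0003,0]
    - [0.01,-0.002,0,0.0003,0]
    - [0.01,-0.002,0,0.0003,0]

```text
clock: 16.85
ee_pos: [546.4, 270.3, 200.6]
tool_rot: [-1.969, -2.447, -0.001]
contact_force: [-0.2, -1.8, 5.5]
opening: 21.5
finger_force: 31.9
```

Run:
```python
from tilt import *
st=read_state();d=grab('wrist','w10.png'); report(d,st)
s=load('s9.png'); 
hsv=cv2.cvtColor(s['image'][247:303,302:374],cv2.COLOR_RGB2HSV)
for nm,lo,hi in(('blue',(105,90,50),(135,255,255)),('gold',(15,110,90),(30,255,255)),('red',(0,110,50),(8,255,255)),('red2',(172,110,50),(180,255,255))):
    m=cv2.inRange(hsv,np.array(lo),np.array(hi)); n,l,a,c=cv2.connectedComponentsWithStats(m); print(nm,[((c[i]+[302,247]).round(2).tolist(),int(a[i][4])) for i in range(1,n) if a[i][4]>1])
v=np.array([546.3,271.3,219.9]);ph=.234;nn=np.sin(ph)*u+np.array([0,0,np.cos(ph)]);tx=np.cos(ph)*u-np.array([0,0,np.sin(ph)]);c=v-69.4*nn
for dep in (15,17,19): print(dep,'hub',proj(s,c+w*dep).round(2),'tip',proj(s,c+w*dep-[0,0,34]).round(2),'idx .22 .25 .28',[proj(s,c+w*dep+34*(-np.cos(m)*nn+np.sin(m)*tx)).round(2).tolist() for m in (.22,.25,.28)])
```

```text
{'row': 106, 'col': 319.0, 'width': 56, 'phi': 0.24100000000000005, 'predcol': 319.4771151939662, 'n': [([318.7, 121.1], [291, 106, 57, 32, 1584]), ([319.9, 337.8], [296, 304, 49, 70, 3291])]}
clock 16.85 piv along 80.0 across -0.63 radius 334.3 theta 0.2417 F [-0.2 -1.8  5.5] T [-0.35  0.14  0.  ]
foot along tangent 0.24 normal dist 208.91
blue [([318.67, 249.67], 3), ([338.0, 289.17], 6)]
gold [([369.5, 255.5], 2), ([365.0, 260.5], 2), ([303.83, 263.83], 6), ([305.0, 266.83], 6), ([358.0, 270.5], 2), ([303.5, 272.5], 2), ([309.25, 272.0], 4), ([338.12, 275.88], 8), ([360.5, 275.5], 2), ([304.0, 278.17], 6), ([365.5, 278.0], 4), ([361.5, 279.0], 2), ([322.57, 285.93], 14), ([331.33, 282.33], 3), ([313.71, 283.57], 7), ([372.0, 283.5], 2), ([315.5, 285.5], 2), ([307.0, 287.33], 3), ([364.38, 296.74], 53), ([333.34, 296.46], 148), ([368.5, 291.5], 2), ([321.5, 300.07], 14)]
red [([315.73, 262.53], 467), ([353.45, 262.91], 11), ([328.0, 261.5], 6), ([338.17, 281.67], 12)]
red2 [([315.5, 250.2], 10), ([320.0, 247.5], 2), ([334.0, 254.67], 3), ([320.25, 257.0], 4), ([327.5, 260.25], 4), ([324.6, 265.0], 5), ([327.5, 267.0], 2)]
15 hub [338.41 275.46] tip [338.15 286.97] idx .22 .25 .28 [[338.23, 287.08], [338.05, 286.84], [337.87, 286.58]]
17 hub [337.63 275.67] tip [337.38 287.18] idx .22 .25 .28 [[337.47, 287.29], [337.28, 287.05], [337.1, 286.79]]
19 hub [336.85 275.88] tip [336.61 287.39] idx .22 .25 .28 [[336.7, 287.51], [336.51, 287.26], [336.33, 287.0]]
```

Call:
jog_arm:
  increments:
    - [0.01,0,0,0,0]
    - [0.01,0,0,0,0]
    - [0.01,0,0,0,0]
    - [0.01,0,0,0,0]
    - [0.01,0,0,0,0]
    - [0.01,0,0,0,0]
    - [0.01,0,0,0,0]
    - [0.01,0,0,0,0]
    - [0.01,0,0,0,0]
    - [0.01,0,0,0,0]

```text
clock: 17.73
ee_pos: [546.5, 270.0, 200.5]
tool_rot: [-1.97, -2.447, -0.001]
contact_force: [0.2, -0.2, 5.0]
opening: 21.4
finger_force: 31.8
```

Run:
```python
from tilt import *
st=read_state();d=grab('wrist','w11.png'); report(d,st)
ok=abs(meas(d,st)['phi']-.242)<.01 and 1<st['contact_force'][2]<15
print(ok, job_done() if ok else '')
```

```text
{'row': 105, 'col': 318.83529411764704, 'width': 56, 'phi': 0.24500000000000005, 'predcol': 319.50972912216247, 'n': [([318.8, 120.2], [291, 105, 57, 33, 1610]), ([319.9, 337.9], [296, 304, 49, 70, 3288])]}
clock 17.73 piv along 80.3 across -0.65 radius 334.3 theta 0.2426 F [ 0.2 -0.2  5. ] T [ 0.09  0.11 -0.  ]
foot along tangent -0.81 normal dist 208.92
the job is handed in; nothing more can be done
True None
```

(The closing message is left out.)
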